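# Set the drying time with the edge wheel and start

### The arm

A 6-joint arm with a two-finger parallel gripper is mounted at the origin on the work surface. World frame = base frame: x ahead of the robot, y to its left, z up, the work surface at z = 0. Lengths are in mm, angles in rad, forces in N, time in s.
With the tool pointing down it reaches from about 300 to 775 mm from the base axis. Payload 14.6 kg.
Tool frame: the origin (TCP) lies midway between the tips of the shut fingers; the grasp point (between the pads) lies behind it (manip.grip_depth is the z of the grasp point in the tool frame, in mm); z points along the fingers, y is the line along which they close (so a half turn about z gives the same grasp; the last joint's range is limited). The gripper opens to 94 mm and grips with 3 to 60 N. Pads are 16 mm wide; open, the fingers measure 119 mm over their backs; the gripper's body (75 mm by 177 mm) begins 78 mm behind the grasp point.
Start: joints at [-1.251, 0.3, 1.521, -0, 1.321, -0.067], TCP at [207.467, -509.359, 205.446] pointing down, gripper open.
Joint ranges: [-3.03, 3.03], [-0.79, 2.21], [0.23, 2.52], [-1.04, 4.18], [0, 3.07], [-2.55, 2.55]. Speed limits (rad/s): [2.22, 2.22, 2.57, 3.14, 3.14, 3.14].

### API

Orientations are given as [roll, pitch, yaw] about the fixed x, y, z axes, in that order (R = Rz(yaw) Ry(pitch) Rx(roll)).
In Python, from cell import manip gives the robot as it stands.
- The arm moves only by the tool creep_tool, called after "Call:" by a JSON object that holds its "api" and its "payload". Schema: {"type":"object","properties":{"deltas":{"type":"array","items":{"type":"array","items":{"type":"number"},"minItems":6,"maxItems":6},"minItems":1,"maxItems":5},"jaw":{"type":"number"},"squeeze":{"type":"number"},"only":{"type":"string"},"quiet":{"type":"boolean"},"lines":{"type":"string"}},"required":["deltas"],"additionalProperties":false}. deltas is a list of rows, 1 to 5 of them, each of 6 numbers: dx, dy, dz in units of 100 mm, then a rotation vector rx, ry, rz in units of 0.05 rad; each row is the pose to reach, as a shift and turn from the pose commanded when the call began, along the tool's axes at that moment; what a row does not reach only later rows make up. A row lasts 1/10 s, in which the tool goes at most 50 mm and 0.15 rad, less where a joint would pass 70% of its speed; a pose out of reach is approached as far as the arm can. jaw is the finger opening in mm, set as the call begins (left out keeps the last). The fingers move at their own pace and stop on an object; squeeze is the grip in N (left out, the last holds). Time passes only in rows, so rows that do not move let the fingers close. The tool returns the time, the measured TCP pose, the force, the opening and the grip force at its end. only (a regular expression) keeps the lines of the reply that match it, lines (a string "A,B") keeps lines A to B, and quiet returns only ok. Input that does not fit is refused with a message, and nothing moves.
- manip.read_state(): the state, without advancing time (a new reading comes with each control period).
- manip.camera(name): name is "side" or "top"; returns (picture, depth): 400x640x3 uint8, red, green, blue; 400x640 float32, mm along the optical axis (not along the pixel's ray), 0 where there is no reading.
- manip.camera_info(name): a dict with "K" (3x3 intrinsics, pixels), "rvec" (rotation vector, rad) and "tvec" (3), from world to camera coordinates, as OpenCV has them. Camera axes: x right, y down, z forward; pixel columns grow to the right and rows downward; lengths in mm; the calibration is good to about 2 mm. A picture is of the moment at which its call begins. camera_info takes no time and is no camera call.
- manip.sign_off(): hands the job in; it is judged then, once.
The state is a dict: "clock": time; "joints": joint angles; "qd": joint speeds; "effort": joint torques, N m; "eef_pos": TCP position; "eef_rot": TCP orientation; "wrist_force": force on the tool from outside, world axes, zero at the start; "moment": the same for the moment, N m; "finger_gap": finger opening in mm; "finger_force": force on a finger pad.
Only numpy, scipy, OpenCV 4.12 (cv2) and the standard library are available. Lean on these libraries where they do the work, as an engineer would, in place of code of your own. Each camera call takes 0.05 s, during which the arm holds its last target. There are 200 camera calls.

### The job

Set the dryer's timer box: with a fingertip, roll the wheel that peeps out of the slot in its near side until the wheel's index bar, seen through the window, stands between the two prongs; let go of the wheel, and only then push the round start button fully down, where it stays. Press gently, never more than about 15 N anywhere on the box, and leave the things standing around it alone.

Things in the scene. Friction and masses are not known exactly. Their poses are not given: they have to be found in the camera images.
- timer: white plastic box screwed to the counter, 150 (x) x 200 (y) x 50 mm high, yawed up to 0.35 rad. Origin: centre of its underside; z up, +x away from the robot, +y left along its length. Left half: clear window in the top (flush, shut) over the lying wheel; the wheel's rim shows in a slot of the near (-x) face. Right half: round start button on top
- wheel_slot (a point): fixed point of the near face, box (-75, 46, 32) mm: middle of the slot (60 mm wide along y, 18 mm high, from 22 to 40 mm above the counter). The rim stands out furthest here, 4 to 10 mm beyond the face towards -x, differently each time: feel for it. The axle is sprung: the rim yields 1 mm per 6 N towards +x, 3 mm at most, then stops hard
- wheel (a joint): wheel lying flat, grey ribbed rim, white top, upright axis, 80 mm diameter, 12 mm thick (26 to 38 mm above the counter). rad; grows as the near rim goes to box +y (40 mm of rim per rad); starts at -2.0 to -0.7; at 0 the index bar points to +x, midway between the prongs. Rolling takes 4 N along the rim: a finger pressing with less than 4 to 6 N slips. Stays as left; the bar turns with it
- prongs (a point): fixed point of the box (-10, 46, 45) mm, midway between two black prongs under the window, at the far side of the wheel: each 4 mm wide, 34 mm long along x, 11 mm apart inside. The index bar is the only black bar (4 x 26 mm, radial, out to 38 mm from the axle) on the wheel's top; it passes just under the prongs without touching
- start_top (a point): middle of the top of the round grey start button, 24 mm diameter, in a collar at box (-30, -55) mm; 68 mm above the counter, 18 mm above the box. Its cap is sprung (gives 1 mm per 2 N, 6.5 mm at most, then hard); under it the plunger moves straight down 6 mm at 4 N and stays down; let go, a pushed button stands 6 mm lower. So press until about 8 N are felt
- start (a joint): plunger of the start button, 0 up (start), 0.006 m fully down (sprung cap not counted)
- detergent: bystander: white round bottle, 76 mm diameter, 190 mm tall, origin under its middle
- scoop_cup: bystander: grey plastic cup with a handle, 76 mm diameter, 80 mm tall, origin under its middle
- peg_box: bystander: open wooden box, 120 x 140 x 60 mm, origin under its middle
- brush: bystander: hand brush with a wooden handle lying on the counter, about 200 mm long, origin under it

How it is judged:
By the outcome, as a careful person would: the job done as asked, in the order asked, and still so for the second after the job is handed in, with the robot touching nothing.
It also fails if it takes over 72 s, if anything falls off the work surface, if the arm or the gripper's body presses on something with over 40 N, if the wrist force passes 120 N, or if a joint passes its speed limit or range.

## Working session

There is one attempt and no reset: what is moved stays moved. The work goes in short steps, Python scripts to look and compute and a tool call to move; the robot and the scene stay as the last step left them, time stands still between calls to the robot, and variables do not carry over. Pictures are saved under pics/ and viewed, at most 10 in all, crops included, and the job is handed in when it is done.

```bash
mkdir -p pics; cat > h.py <<'E'
import numpy as np, cv2
from cell import manip
from scipy.spatial.transform import Rotation as R
def cam(n):
    i=manip.camera_info(n); return np.array(i["K"],float),cv2.Rodrigues(np.array(i["rvec"],float))[0],np.array(i["tvec"],float).ravel()
def ray(n,u,v,z):
    K,Rm,t=cam(n); c=-Rm.T@t; d=Rm.T@np.linalg.inv(K)@[u,v,1]; return c+d*(z-c[2])/d[2]
def cloud(n,D):
    K,Rm,t=cam(n); v,u=np.indices(D.shape); P=np.stack([(u-K[0,2])/K[0,0]*D,(v-K[1,2])/K[1,1]*D,D],-1); return (P-t)@Rm
def proj(n,p):
    K,Rm,t=cam(n); q=K@(Rm@np.array(p,float)+t); return q[:2]/q[2]
E
python3 - <<'E'
from h import *
for n in("top","side"):
    P,D=manip.camera(n); cv2.imwrite(f"pics/{n}0.png",P[:,:,::-1]); np.save(n+"0.npy",D)
    K,Rm,t=cam(n); print(n,K[0,0],-Rm.T@t,Rm[2])
s=manip.read_state(); print(s["eef_pos"],s["eef_rot"],s["wrist_force"],manip.grip_depth)
E
```

```text
top 384.033291817408 [ 419.48230998  -10.58994795 1115.43790593] [ 0.09245578 -0.00967221 -0.99566981]
side 470.96595867421246 [469.1633076  889.50155713 581.98726145] [ 0.05975446 -0.87022343 -0.48902002]
[ 207.37611678 -509.16825773  204.93864337] [-3.14056068e+00 -6.56604786e-05  3.86743226e-01] [ 0.25764209 -0.11985338 -0.65945418] -18.8
```

View pics/top0.png

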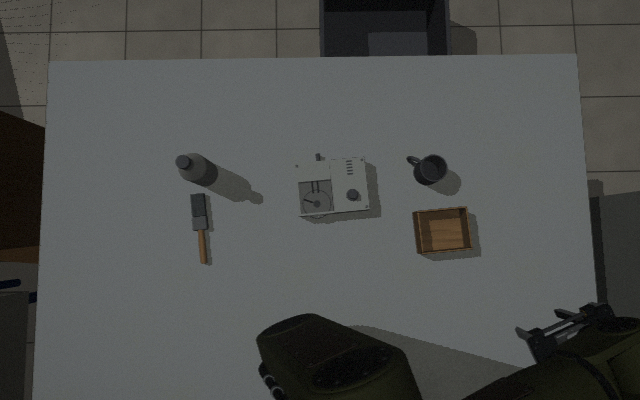

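View pics/side0.png

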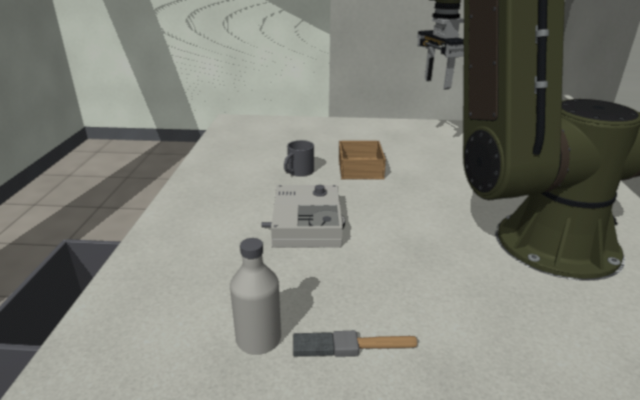

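The top view shows the timer at about (294–370, 157–215), with the button at (353,195), the window at (316,195) and the near face towards the bottom of the picture. The bystanders are well clear of it. Next I'll fit the box from the depth and view a crop.

```bash
cat > fit.py <<'E'
from h import *
D=np.load("top0.npy"); W=cloud("top",D)
m=np.zeros(D.shape,bool); m[150:222,285:380]=1
m&=(W[...,2]>42)&(W[...,2]<58)
mm=cv2.morphologyEx(m.astype(np.uint8),cv2.MORPH_OPEN,np.ones((3,3)))
p=W[mm>0]; r=cv2.minAreaRect(p[:,:2].astype(np.float32)); print(np.median(p[:,2]),len(p),r)
print(cv2.boxPoints(r))
print([W[v,u] for u,v in[(353,195),(352,193),(340,180)]])
E
python3 fit.py
python3 - <<'E'
import cv2
a=cv2.imread("pics/top0.png")[145:225,280:385]; a=cv2.convertScaleAbs(a,alpha=1.4)
cv2.imwrite("pics/crop0.png",cv2.resize(a,None,fx=7.5,fy=7.4,interpolation=cv2.INTER_CUBIC))
E
```

```text
49.54542661670287 3713 ((553.959228515625, -39.29871368408203), (150.51856994628906, 200.12123107910156), 4.3791961669921875)
[[ 471.27933    54.723206]
 [ 486.55997  -144.81377 ]
 [ 636.63916  -133.32063 ]
 [ 621.3585     66.21634 ]]
[array([525.0741972 , -98.50817476,  67.17770313]), array([530.98746459, -96.16810169,  63.95565536]), array([570.2825796 , -64.86166819,  45.78805469])]
```

View pics/crop0.png

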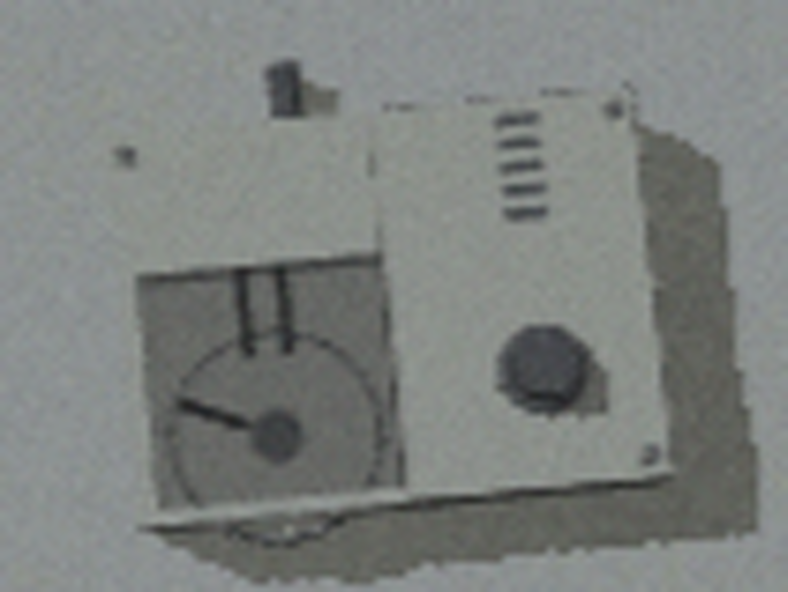

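```bash
cat >> h.py <<'E'
YAW=0.0764; O=np.array([554.0,-39.3,0]); B=R.from_euler('z',YAW)
def tobox(p): return B.inv().apply(np.array(p)-O)
def toworld(p): return B.apply(p)+O
def st():
    s=manip.read_state(); return s
def go(boxp,yaw=YAW):
    "shift in tool axes to TCP at box point, tool down"
    s=st(); T=R.from_euler('xyz',s["eef_rot"]); d=T.inv().apply(toworld(boxp)-s["eef_pos"])
    G=R.from_euler('xyz',[np.pi,0,yaw]); print("shift",d.round(1),"rotvec",(T.inv()*G).as_rotvec().round(4),"boxnow",tobox(s["eef_pos"]).round(1))
E
python3 - <<'E'
from h import *
c=lambda u,v:(280+u/7.5-.4,145+v/7.4-.4)
for nm,u,v,z in[("axle",277,437,38),("tip",180,403,38),("root",250,428,38),("pr1",247,355,45),("pr2",287,355,45),("button",544,362,68),("nearrim",285,545,38)]:
    print(nm,tobox(ray("top",*c(u,v),z)).round(1))
print(toworld([-108,36,120]),toworld([-30,-55,68]))
go([-115,36,120])
E
```

```text
axle [-45.2  45.2  38. ]
tip [-28.8  80.3  38. ]
root [-40.8  55.   38. ]
pr1 [-13.7  53.4  45. ]
pr2 [-15.1  38.5  45. ]
button [-29.1 -54.8  68. ]
nearrim [-86.4  46.1  38. ]
[443.56731744 -11.64818954 120.        ] [528.2854252  -96.42933259  68.        ]
shift [ 399.7 -373.7   85.4] rotvec [-1.000e-03  1.000e-04  3.103e-01] boxnow [-381.5 -442.   204.9]
```

The axle and button match the stated geometry. The wheel is at about −1.13 rad and the rim stands out about 10 mm. Moving there with the fingers shut.

The rows are not in the units I measure in: shifts go in units of 100 mm and turns go in units of 0.05 rad. I convert before sending: 180 mm is 1.8, -168 mm is -1.68, 0.31 rad is 6.2.

Call:
{"api": "creep_tool", "payload": {"deltas": [[0.36,-0.34,0,0,0,1.6],[0.72,-0.67,0,0,0,3.2],[1.08,-1.01,0,0,0,4.8],[1.44,-1.34,0,0,0,6.2],[1.8,-1.68,0,0,0,6.2]], "jaw": 0, "squeeze": 20}}

```text
clock: 0.6
eef_pos: [311.0, -284.0, 205.3]
eef_rot: [-3.141, 0.0, 0.074]
wrist_force: [1.1, -0.4, -0.7]
finger_gap: 57.4
finger_force: 0.0
```

```bash
python3 -c "
from h import *
go([-115,36,120])"
```

```text
shift [ 145.2 -261.8   85.3] rotvec [-0.0002  0.0001 -0.0027] boxnow [-260.9 -225.4  205.3]
```

Scaled: -216 mm is -2.16, -174 mm is -1.74.

Call:
{"api": "creep_tool", "payload": {"deltas": [[0.22,-0.44,0,0,0,0],[0.44,-0.88,0,0,0,0],[0.66,-1.3,0,0,0,0],[0.88,-1.74,0,0,0,0],[1.1,-2.16,0,0,0,0]]}}

```text
clock: 1.1
eef_pos: [404.1, -60.0, 205.5]
eef_rot: [3.142, -0.0, 0.077]
wrist_force: [1.0, -0.8, 0.6]
finger_gap: 17.4
finger_force: 0.0
```

Call:
{"api": "creep_tool", "payload": {"deltas": [[0.2,-0.28,0.25,0,0,0],[0.35,-0.46,0.55,0,0,0],[0.35,-0.46,0.85,0,0,0],[0.35,-0.46,0.85,0,0,0]]}}

```text
clock: 1.5
eef_pos: [433.4, -12.8, 117.3]
eef_rot: [-3.14, 0.006, 0.078]
wrist_force: [-0.7, 0.3, 0.0]
finger_gap: 0.5
finger_force: 0.0
```

```bash
python3 -c "
from h import *
go([-105,36,24])
print([np.round(manip.read_state()['wrist_force'],2)])"
```

```text
shift [13.8 -0.2 93.3] rotvec [-0.0012  0.0064  0.0017] boxnow [-118.2   35.6  117.3]
[array([-0.66,  0.3 ,  0.01])]
```

Scaled: 93 mm is 0.93, 70 mm is 0.7.

Call:
{"api": "creep_tool", "payload": {"deltas": [[0,0,0.35,0,0,0],[0,0,0.7,0,0,0],[0,0,0.93,0,0,0],[0,0,0.93,0,0,0],[0,0,0.93,0,0,0]]}}

```text
clock: 2.0
eef_pos: [435.9, -13.9, 28.9]
eef_rot: [3.141, -0.001, 0.076]
wrist_force: [0.9, 0.4, 0.6]
finger_gap: 0.4
finger_force: 0.0
```

Call:
{"api": "creep_tool", "payload": {"deltas": [[0.04,0,0,0,0,0],[0.08,0,0,0,0,0],[0.12,0,0,0,0,0],[0.14,0,0,0,0,0],[0.14,0,0,0,0,0]]}}

```text
clock: 2.5
eef_pos: [449.6, -12.4, 27.6]
eef_rot: [3.142, -0.0, 0.077]
wrist_force: [0.2, -0.6, 0.1]
finger_gap: 0.4
finger_force: 0.0
```

```bash
python3 -c "
from h import *
go([-93,36,24])"
```

```text
shift [ 9.1 -1.2  3.6] rotvec [ 0.     -0.0003  0.0005] boxnow [-102.1   34.8   27.6]
```

Scaled: -1 mm is -0.01, 6 mm is 0.06.

Call:
{"api": "creep_tool", "payload": {"deltas": [[0.02,-0.01,0.02,0,0,0],[0.04,-0.01,0.04,0,0,0],[0.06,-0.01,0.04,0,0,0],[0.06,-0.01,0.04,0,0,0],[0.06,-0.01,0.04,0,0,0]]}}

```text
clock: 3.0
eef_pos: [455.1, -11.0, 23.4]
eef_rot: [-3.142, 0.0, 0.077]
wrist_force: [0.1, -0.6, -0.2]
finger_gap: 0.4
finger_force: 0.0
```

Call:
{"api": "creep_tool", "payload": {"deltas": [[0.01,0,0,0,0,0],[0.02,0,0,0,0,0],[0.02,0,0,0,0,0],[0.02,0,0,0,0,0]]}}

```text
clock: 3.4
eef_pos: [456.9, -10.9, 23.4]
eef_rot: [-3.142, 0.0, 0.077]
wrist_force: [-2.4, 0.7, 0.8]
finger_gap: 0.2
finger_force: 1.3
```

```bash
python3 -c "
from h import *
go([-93,36,24])"
```

```text
shift [ 1.6 -0.2 -0.6] rotvec [-0.      0.0005  0.0004] boxnow [-94.6  35.8  23.4]
```

Call:
{"api": "creep_tool", "payload": {"deltas": [[0.005,0,0,0,0,0],[0.007,0,0,0,0,0],[0.007,0,0,0,0,0],[0.007,0,0,0,0,0]]}}

```text
clock: 3.8
eef_pos: [457.4, -10.8, 23.3]
eef_rot: [-3.142, 0.001, 0.077]
wrist_force: [-5.1, -0.8, 2.2]
finger_gap: 0.3
finger_force: 2.6
```

```bash
python3 -c "
from h import *
go([-93,36,24])"
```

```text
shift [ 1.1 -0.2 -0.7] rotvec [-0.0001  0.001   0.0005] boxnow [-94.1  35.8  23.3]
```

Call:
{"api": "creep_tool", "payload": {"deltas": [[0.003,0,0,0,0,0],[0.005,0,0,0,0,0],[0.005,0,0,0,0,0],[0.005,-0.005,0,0,0,0],[0.005,-0.01,0,0,0,0]]}}

```text
clock: 4.3
eef_pos: [457.7, -10.0, 23.3]
eef_rot: [3.141, 0.001, 0.077]
wrist_force: [-6.4, -5.1, 2.7]
finger_gap: 0.2
finger_force: 3.5
```

Call:
{"api": "creep_tool", "payload": {"deltas": [[0,-0.01,0,0,0,0],[0,-0.02,0,0,0,0],[0,-0.03,0,0,0,0],[0,-0.04,0,0,0,0],[0,-0.04,0,0,0,0]]}}

```text
clock: 4.8
eef_pos: [457.3, -6.0, 23.3]
eef_rot: [3.141, 0.002, 0.077]
wrist_force: [-5.4, -3.8, 3.7]
finger_gap: 0.2
finger_force: 3.4
```

```bash
python3 -c "
from h import *
go([-93,36,24])"
```

```text
shift [ 0.8  4.6 -0.7] rotvec [0.0004 0.0015 0.0005] boxnow [-93.8  40.6  23.3]
```

Scaled: 0.3 mm is 0.003, -8 mm is -0.08.

Call:
{"api": "creep_tool", "payload": {"deltas": [[0.002,-0.01,0,0,0,0],[0.003,-0.03,0,0,0,0],[0.003,-0.05,0,0,0,0],[0.003,-0.07,0,0,0,0],[0.003,-0.08,0,0,0,0]]}}

```text
clock: 5.3
eef_pos: [456.9, 2.0, 23.2]
eef_rot: [3.141, 0.002, 0.077]
wrist_force: [-8.0, -4.3, 2.6]
finger_gap: 0.3
finger_force: 3.8
```

Call:
{"api": "creep_tool", "payload": {"deltas": [[0,-0.02,0,0,0,0],[0,-0.04,0,0,0,0],[0,-0.06,0,0,0,0],[0,-0.07,0,0,0,0],[0,-0.07,0,0,0,0]]}}

```text
clock: 5.8
eef_pos: [456.4, 9.0, 23.2]
eef_rot: [3.141, 0.002, 0.077]
wrist_force: [-7.4, -3.6, 2.8]
finger_gap: 0.4
finger_force: 3.6
```

```bash
python3 -c "
from h import *
go([-93,36,24])
P,D=manip.camera('top')
a=cv2.convertScaleAbs(P[145:225,280:385,::-1],alpha=1.4)
cv2.imwrite('pics/crop1.png',cv2.resize(a,None,fx=7.5,fy=7.4,interpolation=cv2.INTER_CUBIC))"
```

```text
shift [ 0.6 19.6 -0.8] rotvec [0.0003 0.0017 0.0004] boxnow [-93.6  55.6  23.2]
```

View pics/crop1.png

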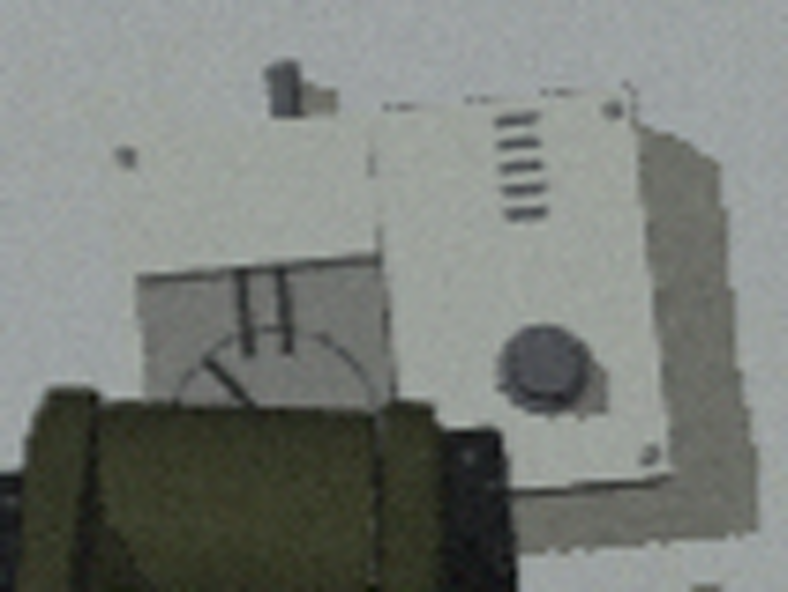

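Bar tip is now at about (205,358), the axle at (277,437): the wheel turned about 0.42 rad with little slip. Backing off for the second stroke.

```bash
python3 -c "
from h import *
c=lambda u,v:(280+u/7.5-.4,145+v/7.4-.4)
a=tobox(ray('top',*c(277,437),38))
for u,v in[(205,358),(227,381),(250,405)]:
    d=tobox(ray('top',*c(u,v),38))-a; print(d.round(1),-np.arctan2(d[1],d[0]))"
```

```text
[32.6 24.1  0. ] -0.6362283930049569
[23.1 16.7  0. ] -0.6260419310449286
[13.1  8.9  0. ] -0.5981480804096673
```

Call:
{"api": "creep_tool", "payload": {"deltas": [[-0.03,0,0,0,0,0],[-0.06,0,0,0,0,0],[-0.06,0.07,0,0,0,0],[-0.06,0.14,0,0,0,0],[-0.06,0.2,0,0,0,0]]}}

```text
clock: 6.35
eef_pos: [453.0, -11.9, 23.6]
eef_rot: [3.141, -0.001, 0.077]
wrist_force: [0.1, -0.4, 0.2]
finger_gap: 0.3
finger_force: 0.0
```

Call:
{"api": "creep_tool", "payload": {"deltas": [[0.02,0,0,0,0,0],[0.04,0,0,0,0,0],[0.05,0,0,0,0,0],[0.055,0,0,0,0,0],[0.055,0,0,0,0,0]]}}

```text
clock: 6.85
eef_pos: [457.5, -10.8, 23.2]
eef_rot: [3.141, 0.002, 0.077]
wrist_force: [-5.5, -3.7, 2.2]
finger_gap: 0.4
finger_force: 2.9
```

```bash
python3 -c "
from h import *
go([-93,36,24])"
```

```text
shift [ 1.  -0.2 -0.8] rotvec [0.0002 0.0019 0.0008] boxnow [-94.   35.8  23.2]
```

Scaled: -5 mm is -0.05, -7 mm is -0.07.

Call:
{"api": "creep_tool", "payload": {"deltas": [[0.003,0,0,0,0,0],[0.004,-0.01,0,0,0,0],[0.004,-0.03,0,0,0,0],[0.004,-0.05,0,0,0,0],[0.004,-0.07,0,0,0,0]]}}

```text
clock: 7.35
eef_pos: [457.1, -3.8, 23.2]
eef_rot: [3.141, 0.002, 0.077]
wrist_force: [-7.4, -4.0, 1.7]
finger_gap: 0.3
finger_force: 3.2
```

Call:
{"api": "creep_tool", "payload": {"deltas": [[0,-0.02,0,0,0,0],[0,-0.04,0,0,0,0],[0,-0.06,0,0,0,0],[0,-0.08,0,0,0,0],[0,-0.1,0,0,0,0]]}}

```text
clock: 7.85
eef_pos: [456.3, 6.2, 23.1]
eef_rot: [3.141, 0.002, 0.077]
wrist_force: [-6.7, -5.3, 3.1]
finger_gap: 0.3
finger_force: 3.2
```

Call:
{"api": "creep_tool", "payload": {"deltas": [[0,-0.015,0,0,0,0],[0,-0.03,0,0,0,0],[0,-0.03,0,0,0,0]]}}

```text
clock: 8.15
eef_pos: [456.1, 9.3, 23.1]
eef_rot: [3.141, 0.002, 0.077]
wrist_force: [-5.7, -3.9, 2.2]
finger_gap: 0.6
finger_force: 3.0
```

```bash
python3 -c "
from h import *
go([-93,36,24])
P,D=manip.camera('top')
a=cv2.convertScaleAbs(P[145:225,280:385,::-1],alpha=1.4)
cv2.imwrite('pics/crop2.png',cv2.resize(a,None,fx=7.5,fy=7.4,interpolation=cv2.INTER_CUBIC))"
```

```text
shift [ 0.9 19.9 -0.9] rotvec [0.0002 0.0023 0.0008] boxnow [-93.9  55.9  23.1]
```

View pics/crop2.png

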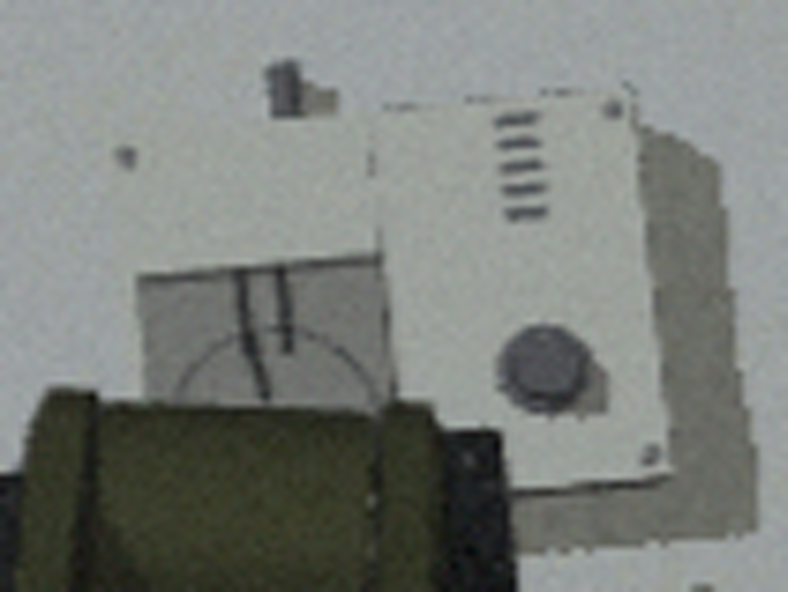

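The bar now runs from (265,398) up under the left prong, so the wheel is at about −0.2 rad. I'll re-grip for a short stroke.

Call:
{"api": "creep_tool", "payload": {"deltas": [[-0.03,0,0,0,0,0],[-0.06,0,0,0,0,0],[-0.06,0.07,0,0,0,0],[-0.06,0.13,0,0,0,0],[-0.06,0.13,0,0,0,0]]}}

```text
clock: 8.7
eef_pos: [452.3, -5.0, 23.5]
eef_rot: [3.141, -0.0, 0.076]
wrist_force: [-0.2, -1.0, 0.5]
finger_gap: 0.4
finger_force: 0.0
```

Call:
{"api": "creep_tool", "payload": {"deltas": [[0.03,0,0,0,0,0],[0.05,0,0,0,0,0],[0.058,0,0,0,0,0],[0.06,0,0,0,0,0],[0.06,0,0,0,0,0]]}}

```text
clock: 9.2
eef_pos: [457.2, -3.8, 23.2]
eef_rot: [3.142, 0.002, 0.077]
wrist_force: [-7.2, -2.6, 4.4]
finger_gap: 0.5
finger_force: 3.4
```

Call:
{"api": "creep_tool", "payload": {"deltas": [[0.003,-0.01,0,0,0,0],[0.003,-0.025,0,0,0,0],[0.003,-0.04,0,0,0,0],[0.003,-0.055,0,0,0,0],[0.003,-0.06,0,0,0,0]]}}

```text
clock: 9.7
eef_pos: [456.9, 2.1, 23.2]
eef_rot: [3.141, 0.003, 0.077]
wrist_force: [-7.7, -5.3, 3.8]
finger_gap: 0.3
finger_force: 3.9
```

```bash
python3 -c "
from h import *
go([-93,36,24])
P,D=manip.camera('top')
a=cv2.convertScaleAbs(P[170:215,290:350,::-1],alpha=1.4)
cv2.imwrite('pics/crop3.png',cv2.resize(a,None,fx=13,fy=13,interpolation=cv2.INTER_CUBIC))"
```

```text
shift [ 0.7 12.7 -0.8] rotvec [0.0003 0.0027 0.0007] boxnow [-93.7  48.7  23.2]
```

View pics/crop3.png

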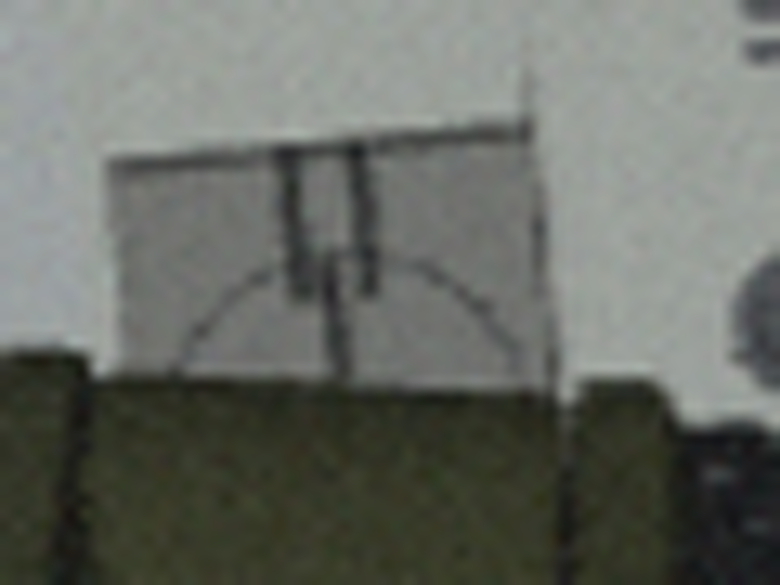

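The bar is now between the prongs, tip at (328,262) against a prong midline of about 332. It needs about 1.5 mm more, then I'll let go and check.

Call:
{"api": "creep_tool", "payload": {"deltas": [[0,-0.008,0,0,0,0],[0,-0.015,0,0,0,0],[0,-0.015,0,0,0,0]]}}

```text
clock: 10.05
eef_pos: [456.8, 3.6, 23.2]
eef_rot: [3.141, 0.003, 0.077]
wrist_force: [-7.8, -4.5, 4.1]
finger_gap: 0.4
finger_force: 3.9
```

Call:
{"api": "creep_tool", "payload": {"deltas": [[-0.04,0,0,0,0,0],[-0.12,0,0,0,0,0],[-0.4,0,0,0,0,0],[-0.8,0,0,0,0,0],[-0.8,0,0,0,0,0]]}}

```text
clock: 10.55
eef_pos: [373.7, -2.2, 22.8]
eef_rot: [-3.141, 0.003, 0.077]
wrist_force: [0.5, -0.6, 1.0]
finger_gap: 0.1
finger_force: 0.0
```

```bash
python3 -c "
from h import *
go([-30,-55,100])
P,D=manip.camera('top')
a=cv2.convertScaleAbs(P[170:215,290:350,::-1],alpha=1.4)
cv2.imwrite('pics/crop4.png',cv2.resize(a,None,fx=13,fy=13,interpolation=cv2.INTER_CUBIC))"
```

```text
shift [146.7 105.8 -77.8] rotvec [-0.0006  0.0031  0.0004] boxnow [-177.    50.8   22.8]
```

View pics/crop4.png

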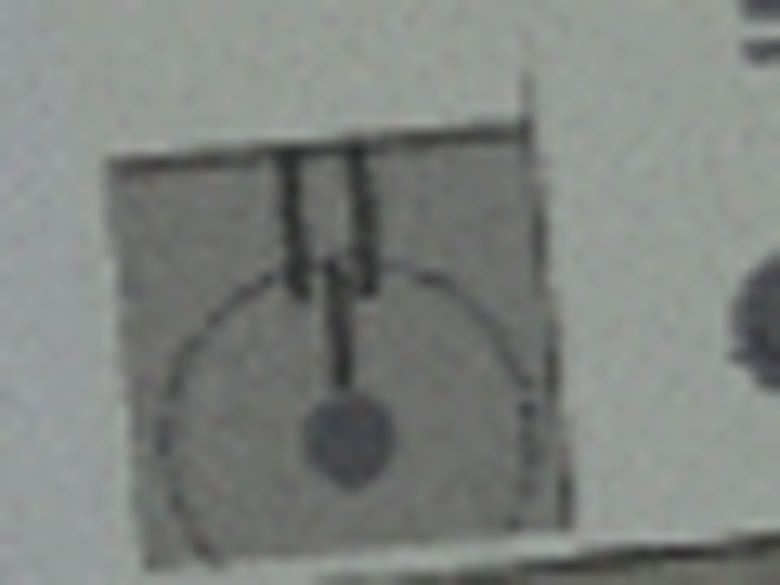

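The bar tip is at (334,265), on the prong midline of about 333, and the bar is parallel to the prongs. Now for the button.

Call:
{"api": "creep_tool", "payload": {"deltas": [[0,0,-0.4,0,0,0],[0,0,-0.78,0,0,0],[0.4,0.28,-0.78,0,0,0],[0.76,0.55,-0.78,0,0,0],[1.1,0.8,-0.78,0,0,0]]}}

```text
clock: 11.1
eef_pos: [496.3, -74.9, 102.4]
eef_rot: [3.141, -0.003, 0.077]
wrist_force: [-0.3, 1.1, 0.3]
finger_gap: 0.3
finger_force: 0.0
```

Call:
{"api": "creep_tool", "payload": {"deltas": [[0.2,0.14,0,0,0,0],[0.36,0.26,0,0,0,0],[0.36,0.26,0,0,0,0],[0.36,0.26,0,0,0,0]]}}

```text
clock: 11.5
eef_pos: [531.6, -96.6, 101.1]
eef_rot: [-3.141, 0.0, 0.077]
wrist_force: [-0.5, 0.4, 1.4]
finger_gap: 0.4
finger_force: 0.0
```

```bash
python3 -c "
from h import *
go([-30,-55,72])"
```

```text
shift [-3.3 -0.5 29.2] rotvec [-0.0002  0.0002  0.0003] boxnow [-26.7 -55.5 101.1]
```

Call:
{"api": "creep_tool", "payload": {"deltas": [[-0.03,0,0.1,0,0,0],[-0.03,0,0.2,0,0,0],[-0.03,0,0.28,0,0,0],[-0.03,0,0.3,0,0,0],[-0.03,0,0.3,0,0,0]]}}

```text
clock: 12.0
eef_pos: [528.4, -97.0, 71.1]
eef_rot: [-3.141, 0.001, 0.077]
wrist_force: [-0.2, -0.3, -0.9]
finger_gap: 0.3
finger_force: 0.0
```

Call:
{"api": "creep_tool", "payload": {"deltas": [[0,0,0.01,0,0,0],[0,0,0.02,0,0,0],[0,0,0.03,0,0,0],[0,0,0.04,0,0,0],[0,0,0.04,0,0,0]]}}

```text
clock: 12.5
eef_pos: [528.7, -97.1, 67.5]
eef_rot: [3.142, -0.0, 0.077]
wrist_force: [0.2, 0.5, 1.6]
finger_gap: 0.5
finger_force: 0.7
```

Call:
{"api": "creep_tool", "payload": {"deltas": [[0,0,0.01,0,0,0],[0,0,0.02,0,0,0],[0,0,0.03,0,0,0],[0,0,0.03,0,0,0]]}}

```text
clock: 12.9
eef_pos: [528.7, -97.1, 64.4]
eef_rot: [3.142, -0.0, 0.077]
wrist_force: [-0.3, -0.0, 3.1]
finger_gap: 0.4
finger_force: 1.4
```

```bash
python3 -c "
from h import *
go([-30,-55,72])"
```

```text
shift [-0.4 -0.7 -7.6] rotvec [ 0.     -0.0002  0.0004] boxnow [-29.6 -55.7  64.4]
```

Call:
{"api": "creep_tool", "payload": {"deltas": [[0,0,0.01,0,0,0],[0,0,0.02,0,0,0],[0,0,0.03,0,0,0],[0,0,0.04,0,0,0],[0,0,0.04,0,0,0]]}}

```text
clock: 13.4
eef_pos: [528.7, -97.1, 60.4]
eef_rot: [3.142, -0.0, 0.077]
wrist_force: [-0.3, 0.2, 3.3]
finger_gap: 0.3
finger_force: 1.8
```

Call:
{"api": "creep_tool", "payload": {"deltas": [[0,0,0.01,0,0,0],[0,0,0.02,0,0,0],[0,0,0.02,0,0,0],[0,0,0.02,0,0,0]]}}

```text
clock: 13.8
eef_pos: [528.8, -97.1, 58.7]
eef_rot: [3.141, -0.0, 0.077]
wrist_force: [-1.3, 0.7, 7.3]
finger_gap: 0.7
finger_force: 3.4
```

Call:
{"api": "creep_tool", "payload": {"deltas": [[0,0,0.005,0,0,0],[0,0,0.01,0,0,0],[0,0,0.01,0,0,0],[0,0,0.01,0,0,0]]}}

```text
clock: 14.2
eef_pos: [528.8, -97.1, 57.8]
eef_rot: [3.141, -0.0, 0.077]
wrist_force: [-0.4, 0.3, 8.3]
finger_gap: 0.6
finger_force: 4.2
```

Call:
{"api": "creep_tool", "payload": {"deltas": [[0,0,0.002,0,0,0],[0,0,0.002,0,0,0]]}}

```text
clock: 14.4
eef_pos: [528.8, -97.1, 57.7]
eef_rot: [3.141, -0.0, 0.077]
wrist_force: [-1.0, 0.6, 9.3]
finger_gap: 0.3
finger_force: 4.4
```

Call:
{"api": "creep_tool", "payload": {"deltas": [[0,0,-0.1,0,0,0],[0,0,-0.4,0,0,0],[-0.5,0,-0.6,0,0,0],[-1,0,-0.6,0,0,0],[-1.5,0,-0.6,0,0,0]]}}

```text
clock: 14.9
eef_pos: [380.8, -108.1, 117.3]
eef_rot: [3.142, -0.0, 0.077]
wrist_force: [1.3, -0.6, 0.7]
finger_gap: 0.6
finger_force: 0.0
```

Call:
{"api": "creep_tool", "payload": {"deltas": [[0,0,0,0,0,0],[0,0,0,0,0,0]]}}

```text
clock: 15.1
eef_pos: [382.6, -108.5, 117.9]
eef_rot: [3.141, -0.001, 0.076]
wrist_force: [1.2, -0.1, 0.6]
finger_gap: 0.6
finger_force: 0.0
```

```bash
python3 -c "
from h import *
P,D=manip.camera('top'); W=cloud('top',D)
b=W[188:203,345:362].reshape(-1,3); d=np.linalg.norm(np.apply_along_axis(tobox,1,b)[:,:2]-[-30,-55],axis=1)
D0=np.load('top0.npy');b0=cloud('top',D0)[188:203,345:362].reshape(-1,3)
print(np.sort(b[:,2])[-15:].round(1),np.sort(b0[:,2])[-15:].round(1))
a=cv2.convertScaleAbs(P[160:220,288:375,::-1],alpha=1.4)
cv2.imwrite('pics/crop5.png',cv2.resize(a,None,fx=9,fy=9,interpolation=cv2.INTER_CUBIC)[:,:783])"
```

```text
[  62.6   62.6   62.7   62.8   62.9   62.9   63.1   63.6   63.7   63.7
   64.1   64.1   65.6 1115.4 1115.4] [68.3 68.5 68.6 69.  69.1 69.1 69.3 69.4 69.6 69.7 70.5 70.7 71.5 72.
 73.2]
```

View pics/crop5.png

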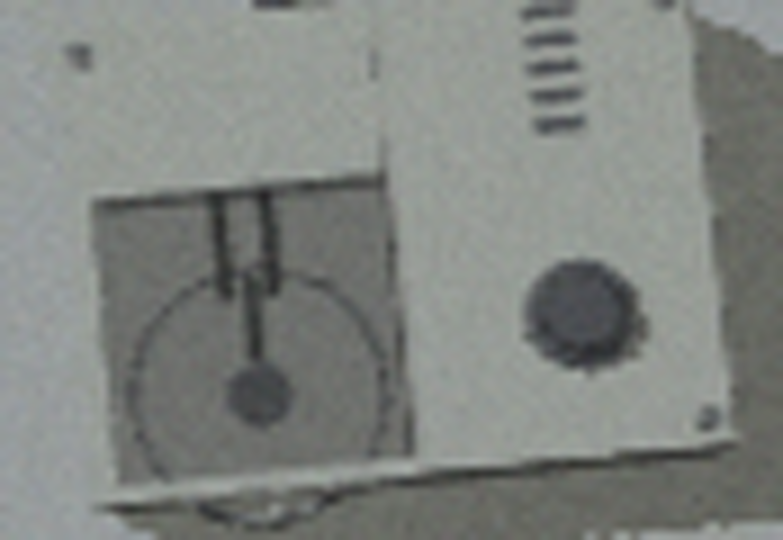

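The button at (582,315) stands about 6 mm lower than before. The bar at (250,290) is midway between the prongs, and the arm is clear of everything.

```bash
python3 -c "
from cell import manip
print(manip.sign_off())"
```

```text
the job is handed in; nothing more can be done
None
```

The job is handed in: the wheel's index bar stands midway between the prongs, and after I let go of the wheel the start button was pressed and stayed about 6 mm down; measured forces stayed under 10 N, the bystanders weren't touched, and it took about 15 s.

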